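Mount a spindle whorl and hold its picture panel in the plinth slot

ROBOT

A 6-joint arm with a two-finger parallel gripper is mounted at the origin on the work surface. World frame = base frame: x ahead of the robot, y to its left, z up, the work surface at z = 0. Lengths are in mm, angles in degrees, forces in N, time in s.
With the tool pointing down it reaches from about 325 to 900 mm from the base axis. Payload 3.5 kg.
Tool frame: the origin (TCP) lies on the mounting face of the last link; the fingertips stand 173 mm ahead of it and the grasp point (between the pads) lies 155 mm ahead of it; z points along the fingers, y is the line along which they close (so a half turn about z gives the same grasp; the last joint's range is limited). The gripper opens to 85 mm and grips with 20 to 120 N. Pads are 22 mm wide; open, the fingers measure 114 mm over their backs; the gripper's body (76 mm by 85 mm) begins 54 mm behind the grasp point. The pads swing forward as they close: fully open they stand 13 mm farther back than shut.
Start: joints at [-80.925, 15.837, -1.513, 72.651, 0, 84.076], TCP at [161.75, -603.705, 404.713] pointing down, gripper open.
Joint ranges: [-178.77, 178.77], [-48.84, 107.48], [-61.69, 71.31], [-111.58, 123.2], [-90, 87.43], [-180, 180]. Speed limits (degrees/s): [147.25, 147.25, 180, 180, 180, 180].

INTERFACE

Orientations are given as [roll, pitch, yaw] about the fixed x, y, z axes, in that order (R = Rz(yaw) Ry(pitch) Rx(roll)).
In Python, from cell import bot gives the robot as it stands.
- The arm moves only by the shell command python3 -m crank 'ROWS' [FORCE]. ROWS is JSON, a list of rows, each an object with "xyz": the shift along the tool's x, y, z in units of 40 mm (1.0 is 40 mm), a list of three; "yaw": the turn about the tool's z in units of 8 degrees (1.0 is 8 degrees); "gripper": the finger opening in mm, from 0 to 85.4. A call has 1 to 10 rows; each row shifts and turns the commanded pose from where the row before left it, along the tool's axes as they then stand; what a row does not reach is not made up. A row lasts 1/10 s, in which the tool goes at most 50 mm and 8.59 degrees, less where a joint would pass 70% of its speed; a pose out of reach is approached as far as the arm can. A call is refused whole if a number of a shift passes 1 or a number of a turn 1, either way. A call with a gripper value outside its range is refused whole. The fingers move at their own pace and stop on an object; FORCE is the grip in N (left out, the last holds). Time passes only in rows, so rows that do not move let the fingers close. It gives the time, the measured TCP pose, the force, the opening and the grip force at its end, in the units of the state.
- bot.read_state(): the state, without advancing time (a new reading comes with each control period).
- bot.capture(name): name is "scene" or "top" or "wrist"; returns the picture (400x640x3 uint8, red, green, blue); there is no depth.
- bot.camera_model(name): a dict with "fx", "fy", "cx", "cy" (pixels), "dist" ([k1, k2, p1, p2, k3] as OpenCV has them; the pictures are not rectified), "rvec" (rotation vector, rad) and "tvec" (3), from world to camera coordinates, as OpenCV has them; the wrist camera has in their place "mount" (4x4, takes a point from camera to tool coordinates, whose origin is the TCP and whose axes are the flange's). Camera axes: x right, y down, z forward; pixel columns grow to the right and rows downward; lengths in mm; the calibration is good to about 2 mm. A picture is of the moment at which its call begins: read the wrist's pose just before it. camera_model takes no time and is no camera call.
- bot.job_done(): hands the job in; it is judged then, once.
The state is a dict: "time": time; "joints": joint angles; "qvel": joint speeds; "tau": joint torques, N m; "tcp_pos": TCP position; "tool_rot": TCP orientation; "wrist_force": force on the tool from outside, world axes, zero at the start; "wrist_torque": the same for the moment, N m; "opening": finger opening in mm; "grip_force": force on a finger pad.
Only numpy, scipy, OpenCV 4.12 (cv2) and the standard library are available. Lean on these libraries where they do the work, as an engineer would, in place of code of your own. Each camera call takes 0.05 s, during which the arm holds its last target. There are 200 camera calls.

TASK

Mount the exhibit: take the round clay spindle whorl out of the cardboard tray, thread it over the brass pin on the wooden-topped display plinth and lower it right down to the pin's collar before letting go, so that it lies flat there. Then take the grey panel with the blue tape line out of the wooden rack, pass its foot down through the narrow slot in the plinth with its picture facing the whorl, and finish while still holding it there: upright and still, the lower edge of the tape level with the plinth's top, hanging from your grip without being forced against the slot, so that I can clamp it from below. Leave the green panel, the sherd and the brush where they are.

Things in the scene. Friction and masses are not known exactly. Their poses are not given: they have to be found in the camera images.
- whorl: Terracotta spindle whorl: a ring 44 mm across and 22 mm high with a 12 mm hole through it along z, about 55 g. It lies flat on the foam of the cardboard tray, its underside 10 mm above the table, with at least 30 mm free on its two sides along the tray's x. Origin: centre of its underside, z up.
- tray: Shallow cardboard specimen tray, 150 mm (its x) by 180 mm (its y), walls 22 mm high and 3 mm thick, foam floor 10 mm above the table, fixed. The whorl lies in its -y half, the sherd in its +y half. Origin: centre of its underside; z up. Tray and rack may stand on either side of the plinth.
- sherd: Bystander: brown potsherd about 36 by 45 mm, 9 mm thick, lying in the same tray beside the whorl. Origin: about the centre of its underside. Not to be moved.
- plinth: Display plinth with white sides and a brown wooden top, 180 mm (its x) by 160 mm (its y), flat top 80 mm above the table, fixed; hollow inside and open at the back (-x). Its +x side is the front. Slot across the top at x = -30 mm, brass pin at x = +42 mm, both at y = 0. Origin: centre of its underside on the table, z up.
- pin_tip (a point): Top of the upright brass pin on the plinth, 138 mm above the table. The pin is 9 mm thick and tapers to 3 mm over its uppermost 8 mm; it stands 28 mm out of its collar. Axes as the plinth's.
- pin_collar (a point): Point on the pin's axis at the top face of the collar (22 mm across) on which the whorl comes to rest: 110 mm above the table, 30 mm above the plinth's top, 28 mm under pin_tip. Axes as the plinth's.
- slot_mouth (a point): Centre of the slot in the plinth's top, 80 mm above the table: 62 mm long along the plinth's y, 10 mm wide along its x, straight down through the 18 mm deck, with edges bevelled 3 mm at 45 degrees at the top. Nothing under it but the hollow plinth, so a panel that is let go drops through. Axes as the plinth's.
- panel: Grey picture panel, a stiff plate 8 mm thick (its x), 60 mm wide (its y), 150 mm tall (its z), about 85 g, with a rounded foot (4 mm radius). The picture (a clay-coloured ring on cream) is on its +x face. It stands upright in one of the two grooves of the rack with its foot 10 mm above the table, picture side towards the rack's +x. Origin: centre of its foot, at the lowest point.
- panel_top (a point): Centre of the grey panel's top edge, 150 mm above its foot: the panel is gripped here from above, across its 8 mm thickness. Axes as the panel's.
- tape_line (a point): Lower edge of the blue tape round the grey panel, 40 mm above its foot, on the panel's mid-line: to be level with the plinth's top. Axes as the panel's.
- panel_picture (a point): Centre of the picture on the grey panel's +x face, 108 mm above the foot; it must face the plinth's +x side, where the pin stands. Axes as the panel's.
- rack: Light wooden rack block, 150 mm (its x) by 92 mm (its y) by 50 mm high, fixed, with two grooves at x = +38 and -38 mm, each 12 mm wide along x, 65 mm long along y and 40 mm deep. One holds the grey panel, the other the green one. Origin: centre of its underside, z up.
- spare_panel: Bystander: dark green panel of the same size, without tape, upright in the rack's other groove, 76 mm from the grey one. Origin: centre of its foot. Not to be moved.
- brush: Bystander: wooden brush, 170 mm long, lying on the table in front of (beyond) the plinth. Not to be moved.
Mind the look-alikes: they are no part of the job. What is shaped like the panel but red is not meant.

How it is judged (in metres and radians):
On the way, in this order (a step that is already met when the one before it is completed fails the run):
1. the whorl, still in the fingers, is on the pin and lowered to within 6 mm of the collar (horizontal distance between whorl and pin_collar below 0.004 m and z of whorl in the frame of pin_collar below 0.006 m and contact force between the fingers and whorl above 0.3 N), for 0.05 s.
2. the whorl rests flat on the collar and is let go (horizontal distance between whorl and pin_collar below 0.004 m and z of whorl in the frame of pin_collar between -0.003 and 0.003 m and angle between whorl's own z axis and vertical below 0.06 rad and contact force between the fingers and whorl below 0.05 N), for 0.3 s.
3. the grey panel, held in the fingers, has its foot in the slot (x of panel in the frame of slot_mouth between -0.006 and 0.006 m and y of panel in the frame of slot_mouth between -0.006 and 0.006 m and z of panel in the frame of slot_mouth between -0.06 and -0.01 m and contact force between the fingers and panel above 1 N), for 0.1 s.
At the end, for the whole second after the job is handed in: Whorl let go, flat on the collar (3 mm in height, 4 mm off axis). Grey panel in the slot, held still by the fingers (over 1 N), upright within 0.05 rad, picture towards the whorl, tape's lower edge within 5 mm of the plinth's top, touching the plinth with under 10 N (all of step 2 and x of panel in the frame of slot_mouth between -0.006 and 0.006 m and y of panel in the frame of slot_mouth between -0.006 and 0.006 m and z of tape_line in the frame of slot_mouth between -0.005 and 0.005 m and angle between panel's own z axis and vertical below 0.05 rad and x of panel_picture in the frame of slot_mouth above 0 m and contact force between the fingers and panel above 1 N and contact force between panel and plinth below 10 N and linear speed of panel below 0.01 m/s); the arm keeps its last pose, push and grip.
It fails at once if the green panel is moved more than 15 mm or tipped (distance of spare_panel from where it was at the start of the episode above 0.015 m or angle between spare_panel's own z axis and vertical above 0.2 rad).
It fails at once if the sherd is moved more than 15 mm (distance of sherd from where it was at the start of the episode above 0.015 m).
It fails at once if the brush is moved more than 15 mm (distance of brush from where it was at the start of the episode above 0.015 m).
It also fails if it takes over 58 s, if anything falls off the work surface, if the arm or the gripper's body presses on something with over 40 N, if the wrist force passes 120 N, or if a joint passes its speed limit or range.

## Working session

There is one attempt and no reset: what is moved stays moved. The work goes in short steps, Python scripts to look and compute and a shell command to move; the robot and the scene stay as the last step left them, time stands still between calls to the robot, and variables do not carry over. Pictures are saved under pics/ and viewed, at most 10 in all, crops included, and the job is handed in when it is done.

```bash
ls; mkdir -p pics; python3 - <<'E'
from cell import bot
import cv2,json
print(bot.read_state())
for n in("scene","top","wrist"):
    im=bot.capture(n); cv2.imwrite(f"pics/{n}0.png",im[...,::-1]); print(n,bot.camera_model(n))
E
```

```text
pics
{'time': 0.0, 'joints': array([-8.09245665e+01,  1.58799908e+01, -1.59832473e+00,  7.26501436e+01,
        3.20795185e-06,  8.40763583e+01]), 'qvel': array([ 0.03676017, -0.0043046 ,  0.02280178,  0.02915466, -0.01019981,
        0.01942232]), 'tau': array([ 7.53925178e-04, -4.45507836e+01,  2.95205247e+01,  1.64052355e-02,
       -5.01531838e-05, -3.32699926e-06]), 'tcp_pos': array([ 161.68825608, -603.31791004,  403.53651673]), 'tool_rot': array([-1.79872227e+02, -1.32605459e-02,  1.49990605e+01]), 'wrist_force': array([ 0.78879197, -0.61910829,  0.43800824]), 'wrist_torque': array([ 0.03958541, -0.00418316,  0.000409  ]), 'grip_force': 0.0, 'opening': 85.50996379208149}
scene {'fx': 369.69717614803216, 'fy': 369.69717614803216, 'cx': 314.0631805285303, 'cy': 199.60327103641265, 'dist': array([-0.02551385,  0.        ,  0.        ,  0.        ,  0.        ]), 'rvec': array([ 1.68209686,  1.95498553, -0.74000466]), 'tvec': array([ 131.42562317, -377.45123106, 1553.53271082])}
top {'fx': 437.6214130044226, 'fy': 437.6214130044226, 'cx': 318.89649890522367, 'cy': 196.2478813528933, 'dist': array([-0.07219784,  0.        ,  0.        ,  0.        ,  0.        ]), 'rvec': array([ 2.14191109, -2.16679805,  0.12039481]), 'tvec': array([ -13.73004664,  592.64196521, 1098.24311695])}
wrist {'fx': 312.61525130681116, 'fy': 312.61525130681116, 'cx': 320.19098214040486, 'cy': 204.45578312465696, 'dist': array([-0.00967188,  0.        ,  0.        ,  0.        ,  0.        ]), 'mount': array([[ 6.93342064e-04, -9.50563247e-01, -3.10530244e-01,
         7.97699735e+01],
       [ 9.99999748e-01,  6.12437582e-04,  3.58036727e-04,
        -7.78789558e-01],
       [-1.50156162e-04, -3.10530414e-01,  9.50563433e-01,
         3.12169729e+01],
       [ 0.00000000e+00,  0.00000000e+00,  0.00000000e+00,
         1.00000000e+00]])}
```

View pics/top0.png

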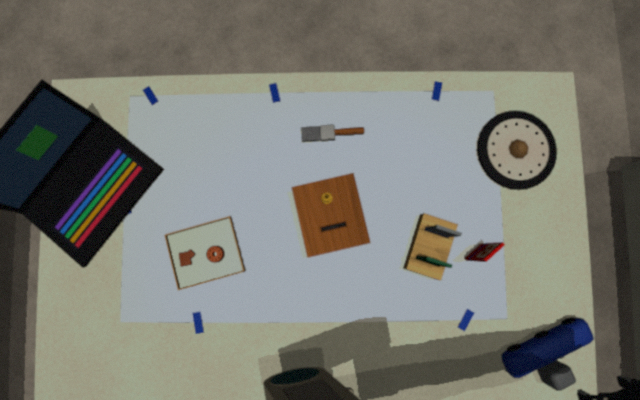

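View pics/scene0.png

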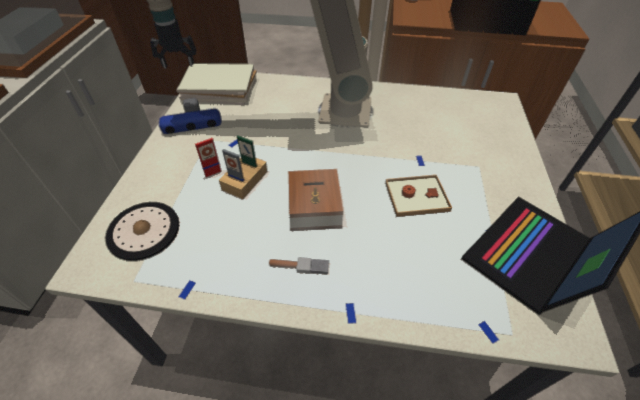

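Top view candidates:
- **Ring shapes:** the whorl in the tray at (215,254) fits, because it is a ring with a hole. The sherd is at (187,258), and the round dish at (518,149) is not in the tray.
- **Panels:** the grey panel in the rack's front groove at (443,231), also at (232,163) in the scene view, fits. Green is at (435,262), and the red one at (484,251) stands outside the rack.

I'll confirm these in one enlarged crop.

```bash
cat > h.py <<'E'
import numpy as np,cv2
from cell import bot
from scipy.spatial.transform import Rotation as Ro
def cam(name,st=None):
    m=bot.camera_model(name);K=np.array([[m['fx'],0,m['cx']],[0,m['fy'],m['cy']],[0,0,1]])
    if name=='wrist':
        T=np.eye(4);T[:3,:3]=Ro.from_euler('xyz',st['tool_rot'],degrees=True).as_matrix();T[:3,3]=st['tcp_pos']
        M=T@m['mount'];return K,m['dist'],M[:3,:3],M[:3,3]
    R=cv2.Rodrigues(m['rvec'])[0].T
    return K,m['dist'],R,-R@m['tvec']
def ray(c,px):
    K,d,R,o=c;u=cv2.undistortPoints(np.array(px,float).reshape(-1,1,2),K,d).reshape(-1,2)
    return o,np.c_[u,np.ones(len(u))]@R.T
def onz(c,px,z):
    o,v=ray(c,px);return o+v*((z-o[2])/v[:,2])[:,None]
def proj(c,p):
    K,d,R,o=c;return cv2.projectPoints(np.array(p,float).reshape(-1,3),cv2.Rodrigues(R.T)[0],-R.T@o,K,d)[0].reshape(-1,2)
def shot(n):
    st=bot.read_state();im=bot.capture('wrist')[...,::-1].copy();cv2.imwrite(f'pics/{n}.png',im)
    return im,cam('wrist',st),st
def blob(im,lo,hi,minA=15):
    h=cv2.cvtColor(im,cv2.COLOR_BGR2HSV);m=cv2.inRange(h,lo,hi)
    cs,_=cv2.findContours(m,cv2.RETR_EXTERNAL,cv2.CHAIN_APPROX_NONE)
    return m,[c for c in sorted(cs,key=cv2.contourArea,reverse=True) if cv2.contourArea(c)>=minA]
E
python3 - <<'E'
from h import *
im=cv2.imread('pics/top0.png')
a=cv2.resize(im[165:300,160:510],None,fx=2.2,fy=2.2,interpolation=cv2.INTER_CUBIC)
b=cv2.resize(cv2.imread('pics/scene0.png')[130:220,180:460],None,fx=2.75,fy=2.75,interpolation=cv2.INTER_CUBIC)
cv2.imwrite('pics/crop1.png',np.vstack([a,b]))if a.shape[1]==b.shape[1] else print(a.shape,b.shape)
c=cam('top')
for n,p,z in(('whorl',(215.5,254),32),('pin',(327,198),138),('slotL',(320,229),80),('slotR',(346,224),80),('pT',(443,231),160),('green',(435,262),160),('pl',(292,186),80),('pl',(353,174),80),('pl',(370,242),80),('pl',(308,257),80),('tray',(165.5,235),22),('tray',(231,216.5),22),('tray',(245,271),22),('tray',(179,290),22),('rk',(421,214),50),('rk',(461,224),50),('rk',(442,280),50),('rk',(404,268),50)): print(n,onz(c,[p],z)[0].round(1))
E
```

```text
whorl [446.1 247.8  32. ]
pin [575.6 -40.5 138. ]
slotL [505.6 -22.8  80. ]
slotR [517.2 -87.2  80. ]
pT [ 493.6 -305.2  160. ]
green [ 423.5 -284.   160. ]
pl [613.7  46.   80. ]
pl [ 642.2 -107.    80. ]
pl [ 472.2 -145.4   80. ]
pl [437.3   7.4  80. ]
tray [496.4 384.1  22. ]
tray [543.4 210.6  22. ]
tray [401.8 172.7  22. ]
tray [353.7 344.9  22. ]
rk [ 541.9 -280.6   50. ]
rk [ 515.  -382.5   50. ]
rk [ 374.8 -327.9   50. ]
rk [ 406.3 -232.8   50. ]
```

View pics/crop1.png

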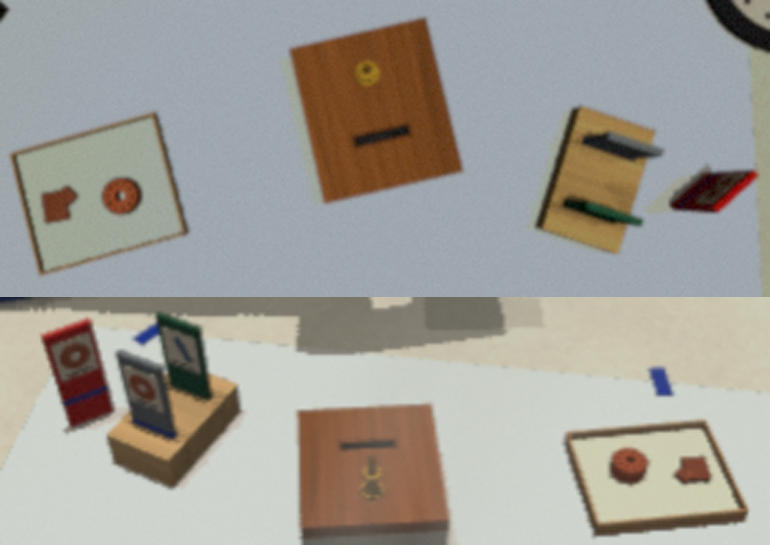

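The crop confirms it. The whorl is the ring at the right of the tray. The grey panel, with the ring picture and blue tape, is in the rack's front groove. The red look-alike stands outside the rack. The picture faces +x, towards the brush. Next I turn the wrist and travel to above the whorl.

```bash
python3 -m crank '[{"yaw":-1,"gripper":62},{"yaw":-1},{"yaw":-1},{"yaw":-1},{"yaw":-1},{"yaw":-1},{"yaw":-1},{"yaw":-1},{"yaw":-1},{"yaw":-1}]' 40
python3 -m crank '[{"yaw":-1},{"yaw":-0.25}]'
```

```text
validation failed for argument at $[0]...
validation failed for argument at $[0]...
```

```bash
python3 -m crank '[{"xyz":[0,0,0],"yaw":-1,"gripper":62},{"xyz":[0,0,0],"yaw":-1,"gripper":62},{"xyz":[0,0,0],"yaw":-1,"gripper":62},{"xyz":[0,0,0],"yaw":-1,"gripper":62},{"xyz":[0,0,0],"yaw":-1,"gripper":62},{"xyz":[0,0,0],"yaw":-1,"gripper":62},{"xyz":[0,0,0],"yaw":-1,"gripper":62},{"xyz":[0,0,0],"yaw":-1,"gripper":62},{"xyz":[0,0,0],"yaw":-1,"gripper":62},{"xyz":[0,0,0],"yaw":-1,"gripper":62}]' 40
python3 -m crank '[{"xyz":[0,0,0],"yaw":-1,"gripper":62},{"xyz":[0,0,0],"yaw":-0.25,"gripper":62},{"xyz":[0,0,0],"yaw":0,"gripper":62}]'
```

```text
time: 1.15
tcp_pos: [161.7, -603.5, 404.2]
tool_rot: [-180.0, -0.1, 95.3]
wrist_force: [-0.4, -0.3, 0.1]
opening: 61.9
grip_force: 0.0
time: 1.45
tcp_pos: [161.7, -603.5, 404.3]
tool_rot: [180.0, -0.0, 105.0]
wrist_force: [-0.3, 0.5, -0.8]
opening: 61.8
grip_force: 0.0
```

```bash
M='x'; python3 -m crank '[{"xyz":[0.93,0.62,0],"yaw":0,"gripper":62},{"xyz":[0.93,0.62,0],"yaw":0,"gripper":62},{"xyz":[0.93,0.62,0],"yaw":0,"gripper":62},{"xyz":[0.93,0.62,0],"yaw":0,"gripper":62},{"xyz":[0.93,0.62,0],"yaw":0,"gripper":62},{"xyz":[0.93,0.62,0],"yaw":0,"gripper":62},{"xyz":[0.93,0.62,0],"yaw":0,"gripper":62},{"xyz":[0.93,0.62,0],"yaw":0,"gripper":62},{"xyz":[0.93,0.62,0],"yaw":0,"gripper":62},{"xyz":[0.93,0.62,0],"yaw":0,"gripper":62}]'
python3 -m crank '[{"xyz":[0.93,0.62,0],"yaw":0,"gripper":62},{"xyz":[0.93,0.62,0],"yaw":0,"gripper":62},{"xyz":[0.93,0.62,0],"yaw":0,"gripper":62},{"xyz":[0.93,0.62,0],"yaw":0,"gripper":62},{"xyz":[0.93,0.62,0],"yaw":0,"gripper":62},{"xyz":[0.93,0.62,0],"yaw":0,"gripper":62},{"xyz":[0.93,0.62,0],"yaw":0,"gripper":62},{"xyz":[0.93,0.62,0],"yaw":0,"gripper":62},{"xyz":[0.93,0.62,0],"yaw":0,"gripper":62},{"xyz":[0.93,0.62,0],"yaw":0,"gripper":62}]'
python3 -m crank '[{"xyz":[0,0,0.5],"yaw":0,"gripper":62},{"xyz":[0,0,0.5],"yaw":0,"gripper":62},{"xyz":[0,0,0.5],"yaw":0,"gripper":62},{"xyz":[0,0,0],"yaw":0,"gripper":62},{"xyz":[0,0,0],"yaw":0,"gripper":62}]'
python3 - <<'E'
from h import *
im,c,st=shot('w1');print(st['tcp_pos'],st['tool_rot'],st['joints'])
E
```

```text
time: 2.45
tcp_pos: [305.0, -178.4, 404.8]
tool_rot: [180.0, 0.0, 104.9]
wrist_force: [1.2, -0.9, -0.0]
opening: 62.0
grip_force: 0.0
time: 3.45
tcp_pos: [448.4, 245.3, 404.6]
tool_rot: [180.0, 0.0, 105.0]
wrist_force: [1.4, -0.1, 1.2]
opening: 62.1
grip_force: 0.0
time: 3.95
tcp_pos: [448.1, 243.2, 344.7]
tool_rot: [-179.9, 0.0, 105.0]
wrist_force: [0.4, 0.4, 0.3]
opening: 62.0
grip_force: 0.0
[448.11905734 243.24952524 344.65098767] [-1.79943856e+02  6.07272768e-03  1.04973377e+02] [ 2.12267688e+01  6.57601985e+00 -2.04234299e+01  6.30570214e+01
  7.88953626e-05  9.62533951e+01]
```

View pics/w1.png

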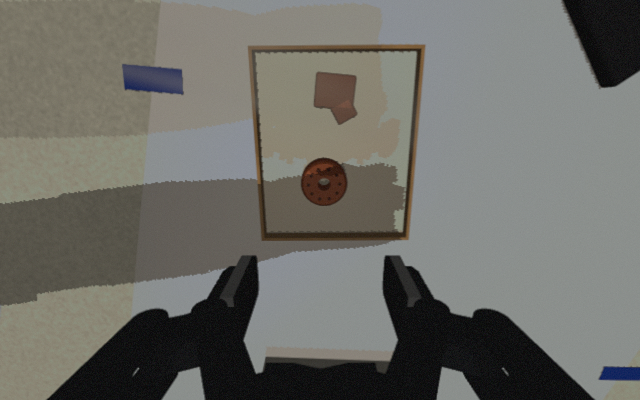

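The wrist view shows the whorl at about (324,182), with the sherd beyond it at (336,95). The tray edges line up with the image.

```bash
cat >> h.py <<'E'
def totool(st,p):
    R=Ro.from_euler('xyz',st['tool_rot'],degrees=True).as_matrix();return R.T@(np.array(p)-st['tcp_pos'])
E
python3 - <<'E'
from h import *
im=cv2.imread('pics/w1.png');st=bot.read_state();c=cam('wrist',st)
m,cs=blob(im,(0,110,30),(12,255,255),300)
for k in cs[:3]:
    e=cv2.fitEllipse(cv2.convexHull(k));print(cv2.contourArea(k),e,cv2.boundingRect(k))
    if cv2.boundingRect(k)[1]>140:
        for z in(21,32):p=onz(c,[e[0]],z)[0];print(z,p.round(1),totool(st,p).round(1))
# hole
cs,hi=cv2.findContours(m[150:215,290:360],cv2.RETR_CCOMP,cv2.CHAIN_APPROX_NONE)
for k,h in zip(cs,hi[0]):
    if h[3]>=0 and cv2.contourArea(k)>15:print('hole',k.mean(0)+[290,150],cv2.contourArea(k))
# tray edge corners
for p in((249,46),(425,45),(409,240),(262,240)):print(onz(c,[p],22)[0].round(1))
E
```

```text
1600.5 ((323.5839538574219, 181.67236328125), (45.27366256713867, 46.771217346191406), 2.8677048683166504) (301, 158, 46, 48)
21 [450.2 251.8  21. ] [  7.7   3.4 324.5]
32 [449.3 254.4  32. ] [ 10.4   3.3 313.5]
hole [[323.5  181.25]] 74.0
[358.2 349.5  22. ]
[501.8 388.9  22. ]
[550.6 215.4  22. ]
[405.4 176.6  22. ]
```

```bash
python3 -m crank '[{"xyz":[0.19,0.085,0],"yaw":0,"gripper":62},{"xyz":[0,0,0.7],"yaw":0,"gripper":62},{"xyz":[0,0,0.8],"yaw":0,"gripper":62},{"xyz":[0,0,0.8],"yaw":0,"gripper":62},{"xyz":[0,0,0.7],"yaw":0,"gripper":62},{"xyz":[0,0,0.5],"yaw":0,"gripper":62},{"xyz":[0,0,0.3],"yaw":0,"gripper":62},{"xyz":[0,0,0.24],"yaw":0,"gripper":62},{"xyz":[0,0,0],"yaw":0,"gripper":62},{"xyz":[0,0,0],"yaw":0,"gripper":62}]'
python3 -m crank '[{"xyz":[0,0,0],"yaw":0,"gripper":36},{"xyz":[0,0,0],"yaw":0,"gripper":36},{"xyz":[0,0,0],"yaw":0,"gripper":36},{"xyz":[0,0,0],"yaw":0,"gripper":36},{"xyz":[0,0,0],"yaw":0,"gripper":36},{"xyz":[0,0,0],"yaw":0,"gripper":36}]' 40
```

```text
time: 5.0
tcp_pos: [450.2, 251.9, 183.9]
tool_rot: [179.9, -0.0, 105.0]
wrist_force: [0.6, -0.3, 0.2]
opening: 62.0
grip_force: 0.0
time: 5.6
tcp_pos: [450.5, 251.9, 184.4]
tool_rot: [179.8, -0.0, 105.0]
wrist_force: [-1.0, -0.3, 6.5]
opening: 42.2
grip_force: 41.9
```

```bash
python3 -m crank '[{"xyz":[0,0,-0.3],"yaw":0,"gripper":36},{"xyz":[0,0,-0.6],"yaw":0,"gripper":36},{"xyz":[0,0,-0.9],"yaw":0,"gripper":36},{"xyz":[0,0,-0.9],"yaw":0,"gripper":36},{"xyz":[0,0,-0.9],"yaw":0,"gripper":36},{"xyz":[0,0,-0.7],"yaw":0,"gripper":36},{"xyz":[0,0,-0.4],"yaw":0,"gripper":36},{"xyz":[0,0,0],"yaw":0,"gripper":36},{"xyz":[0,0,0],"yaw":0,"gripper":36}]'
python3 - <<'E'
from h import *
im,c,st=shot('w2')
cv2.imwrite('pics/w2c.png',cv2.resize(im[220:400,200:440],None,fx=3,fy=3))
E
```

```text
time: 6.5
tcp_pos: [449.3, 251.4, 371.0]
tool_rot: [-180.0, 0.0, 105.0]
wrist_force: [-0.5, 0.0, -0.9]
opening: 41.9
grip_force: 41.2
```

View pics/w2c.png

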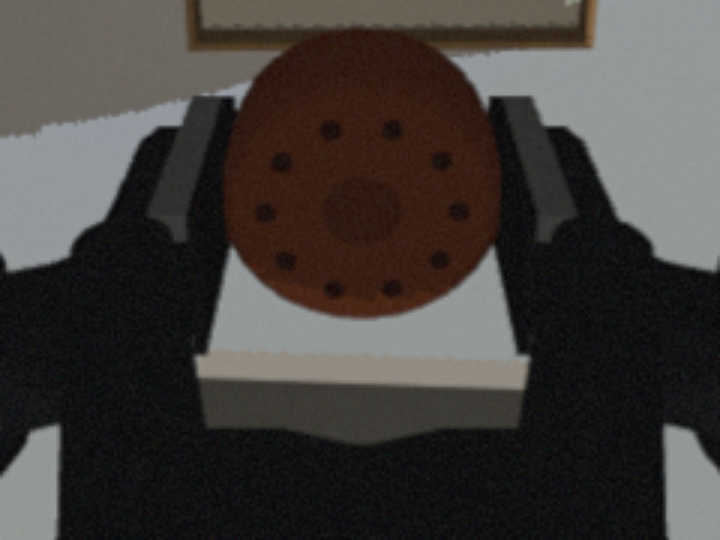

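The whorl is held flat with its hole at about (320.7,290) in the wrist picture. Next I go to a spot beside the pin.

```bash
python3 -m crank '[{"xyz":[-0.8,0.1,0],"yaw":0,"gripper":36},{"xyz":[-1,0.13,0],"yaw":0,"gripper":36},{"xyz":[-1,0.13,0],"yaw":0,"gripper":36},{"xyz":[-1,0.13,0],"yaw":0,"gripper":36},{"xyz":[-1,0.13,0],"yaw":0,"gripper":36},{"xyz":[-1,0.13,0],"yaw":0,"gripper":36},{"xyz":[-1,0.13,0],"yaw":0,"gripper":36},{"xyz":[-1,0.13,0],"yaw":0,"gripper":36},{"xyz":[-1,0.13,0.4],"yaw":0,"gripper":36},{"xyz":[-0.18,0.03,0.45],"yaw":0,"gripper":36}]'
python3 -m crank '[{"xyz":[0,0,0],"yaw":0,"gripper":36},{"xyz":[0,0,0],"yaw":0,"gripper":36},{"xyz":[0,0,0],"yaw":0,"gripper":36},{"xyz":[0,0,0],"yaw":0,"gripper":36}]'
python3 - <<'E'
from h import *
im,c,st=shot('w3');print(st['tcp_pos'],st['tool_rot'],proj(c,[575.6,-40.5,138]))
E
```

```text
time: 7.55
tcp_pos: [589.1, -87.1, 335.6]
tool_rot: [180.0, 0.1, 104.8]
wrist_force: [-0.6, 1.1, -0.4]
opening: 41.9
grip_force: 41.2
time: 7.95
tcp_pos: [587.8, -82.3, 337.9]
tool_rot: [179.9, 0.0, 105.1]
wrist_force: [0.0, 0.3, -0.6]
opening: 41.5
grip_force: 41.2
[587.75356775 -82.34585078 337.94968912] [1.79943081e+02 2.25561416e-02 1.05083135e+02] [[318.15259075 172.82070705]]
```

View pics/w3.png

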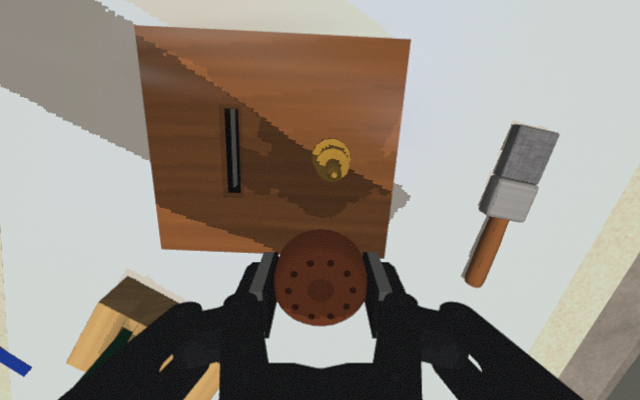

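The view shows the pin tip at about (334,175), the collar at about (331,158), the slot between (232,108) and (233,192), and the held whorl's hole at (321,290).

```bash
python3 - <<'E'
from h import *
im=cv2.imread('pics/w3.png');st=bot.read_state();c=cam('wrist',st)
h=cv2.cvtColor(im,cv2.COLOR_BGR2HSV)
cv2.imwrite('pics/w3c.png',cv2.resize(im[130:190,305:360],None,fx=10,fy=10,interpolation=cv2.INTER_NEAREST))
m=cv2.inRange(h[130:190,305:360],(20,120,60),(35,255,255));ys,xs=np.nonzero(m)
print('gold box',xs.min()+305,xs.max()+305,ys.min()+130,ys.max()+130)
# whorl hole: darker centre
g=cv2.GaussianBlur(im[275:305,305:340,2].astype(np.float32),(0,0),1.2)
m=(g<np.percentile(g,25)).astype(np.uint8);ys,xs=np.nonzero(m);print('hole',np.median(xs)+305,np.median(ys)+275)
# slot: non-brown
s=cv2.inRange(h[90:210,210:255],(0,0,0),(180,255,255))
sat=h[90:210,210:255,1].astype(int)*h[90:210,210:255,2]//255
m=(im[90:210,210:255,2].astype(int)-im[90:210,210:255,0]<22).astype(np.uint8)
k=max(cv2.findContours(m,0,2)[0],key=cv2.contourArea)+[210,90];r=cv2.minAreaRect(k);b=cv2.boxPoints(r)
P=onz(c,b,80);print('slot',b.round(1).tolist(),P[:,:2].round(1).tolist(),P.mean(0).round(1))
# plinth top corners
P=onz(c,[(135,26),(410,40),(385,255),(162,248)],80);print(P[:,:2].round(1).tolist())
for n,p,z in(('tip',(334,175),138),('collar',(331,158.5),110)):
    q=onz(c,[p],z)[0];print(n,q.round(1),totool(st,q).round(1))
for p in((320.7,290),):
    q=onz(c,[p],st['tcp_pos'][2]-152.4)[0];print('whorl',totool(st,q).round(1))
E
```

```text
gold box 312 348 139 180
hole 321.0 291.0
slot [[223.8000030517578, 108.0999984741211], [237.10000610351562, 107.4000015258789], [241.3000030517578, 191.89999389648438], [228.0, 192.60000610351562]] [[503.6, -25.8], [512.5, -23.0], [526.6, -82.2], [517.0, -85.4]] [514.9 -54.1  80. ]
[[439.4, 9.7], [613.8, 48.1], [648.3, -104.2], [473.8, -144.8]]
tip [584.5 -39.5 138. ] [ 42.4   7.7 200. ]
collar [582.6 -35.6 110. ] [ 46.7   6.9 228. ]
whorl [  0.5   0.3 152.4]
```

View pics/w3c.png

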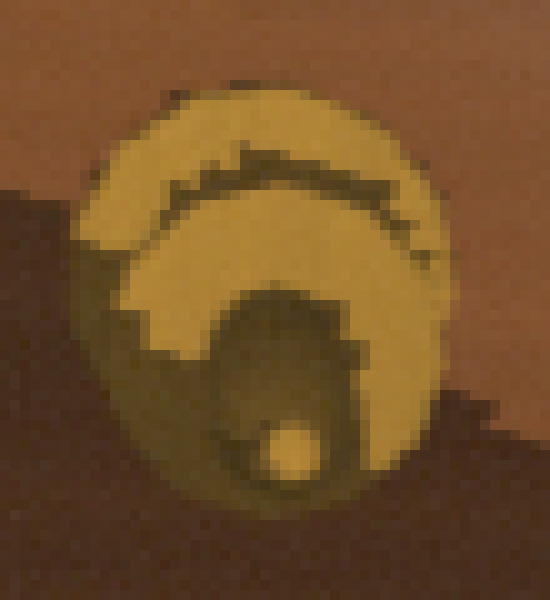

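```bash
python3 -m crank '[{"xyz":[0.3,0.05,0],"yaw":0,"gripper":36},{"xyz":[0.5,0.09,0],"yaw":0,"gripper":36},{"xyz":[0.25,0.04,0.1],"yaw":0,"gripper":36},{"xyz":[0,0,0.3],"yaw":0,"gripper":36},{"xyz":[0,0,0.1],"yaw":0,"gripper":36},{"xyz":[0,0,0],"yaw":0,"gripper":36},{"xyz":[0,0,0],"yaw":0,"gripper":36},{"xyz":[0,0,0],"yaw":0,"gripper":36}]'
python3 - <<'E'
from h import *
st=bot.read_state();print(totool(st,[584.4,-39.2,110]).round(2),st['tcp_pos'].round(1),st['wrist_force'].round(1))
E
```

```text
time: 8.8
tcp_pos: [584.1, -41.4, 317.2]
tool_rot: [180.0, 0.0, 105.0]
wrist_force: [0.1, -0.0, -1.6]
opening: 42.1
grip_force: 41.2
[  2.09   0.8  207.24] [584.1 -41.4 317.2] [ 0.1 -0.  -1.6]
```

```bash
python3 - <<'E'
from h import *
P=[]
for i in range(8):
    st=bot.read_state();im=bot.capture('wrist');P.append(st['tcp_pos'])
P=np.array(P);print(P.round(2)[:3],P.mean(0).round(2),P.std(0).round(2))
R=Ro.from_euler('xyz',[180,0,105],degrees=True).as_matrix()
print(R.T@(np.array([584.4,-39.2,110])-P.mean(0)))
cv2.imwrite('pics/w4c.png',cv2.resize(im[200:340,240:400,::-1],None,fx=4,fy=4))
E
```

```text
[[584.1  -41.39 317.24]
 [584.12 -41.37 317.38]
 [584.1  -41.3  317.44]] [584.04 -41.19 317.36] [0.06 0.15 0.07]
[  1.82992123   0.85787034 207.3626385 ]
```

View pics/w4c.png

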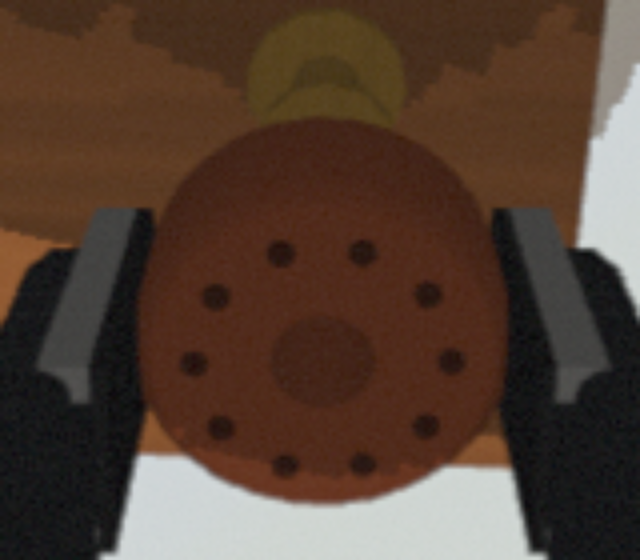

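The hole is at (321,291) and the collar centre at about (322,219), with the axes nearly aligned. I correct by about 1.4 and 0.5 mm, then descend slowly onto the tip.

```bash
python3 -m crank '[{"xyz":[0.035,0.0125,0],"yaw":0,"gripper":36},{"xyz":[0,0,0.1],"yaw":0,"gripper":36},{"xyz":[0,0,0.1],"yaw":0,"gripper":36},{"xyz":[0,0,0.05],"yaw":0,"gripper":36},{"xyz":[0,0,0.05],"yaw":0,"gripper":36},{"xyz":[0,0,0],"yaw":0,"gripper":36},{"xyz":[0,0,0],"yaw":0,"gripper":36}]'
```

```text
time: 9.9
tcp_pos: [584.0, -39.4, 305.1]
tool_rot: [-180.0, -0.0, 105.0]
wrist_force: [0.5, -0.5, -0.6]
opening: 41.8
grip_force: 41.2
```

```bash
python3 -m crank '[{"xyz":[0,0,0.1],"yaw":0,"gripper":36},{"xyz":[0,0,0.1],"yaw":0,"gripper":36},{"xyz":[0,0,0.1],"yaw":0,"gripper":36},{"xyz":[0,0,0],"yaw":0,"gripper":36},{"xyz":[0,0,0],"yaw":0,"gripper":36}]'
```

```text
time: 10.4
tcp_pos: [583.9, -39.4, 292.8]
tool_rot: [-180.0, -0.0, 105.0]
wrist_force: [-0.3, 0.1, -0.4]
opening: 42.0
grip_force: 41.2
```

Bottom is at about 118 mm with no contact force. I go on to the collar at 110.

```bash
python3 -m crank '[{"xyz":[0,0,0.1],"yaw":0,"gripper":36},{"xyz":[0,0,0.05],"yaw":0,"gripper":36},{"xyz":[0,0,0.025],"yaw":0,"gripper":36},{"xyz":[0,0,0],"yaw":0,"gripper":36},{"xyz":[0,0,0],"yaw":0,"gripper":36}]'
python3 -m crank '[{"xyz":[0,0,0.02],"yaw":0,"gripper":36},{"xyz":[0,0,0],"yaw":0,"gripper":36},{"xyz":[0,0,0],"yaw":0,"gripper":36}]'
```

```text
time: 10.9
tcp_pos: [584.0, -39.4, 286.1]
tool_rot: [180.0, 0.0, 105.0]
wrist_force: [-0.3, 0.1, -0.8]
opening: 42.0
grip_force: 41.2
time: 11.2
tcp_pos: [584.0, -39.4, 285.3]
tool_rot: [180.0, 0.0, 105.0]
wrist_force: [-0.5, 0.3, 0.1]
opening: 42.0
grip_force: 41.2
```

```bash
python3 -m crank '[{"xyz":[0,0,0.025],"yaw":0,"gripper":36},{"xyz":[0,0,0],"yaw":0,"gripper":36},{"xyz":[0,0,0],"yaw":0,"gripper":36}]'
python3 -m crank '[{"xyz":[0,0,0.025],"yaw":0,"gripper":36},{"xyz":[0,0,0],"yaw":0,"gripper":36},{"xyz":[0,0,0],"yaw":0,"gripper":36}]'
```

```text
time: 11.5
tcp_pos: [584.1, -39.4, 284.5]
tool_rot: [180.0, 0.0, 105.0]
wrist_force: [-0.7, -0.6, 0.3]
opening: 41.9
grip_force: 41.3
time: 11.8
tcp_pos: [584.1, -39.4, 284.4]
tool_rot: [180.0, 0.0, 105.0]
wrist_force: [-2.2, 0.3, 5.8]
opening: 41.9
grip_force: 41.9
```

The whorl is on the collar, with 5.8 N of contact. Release and rise.

```bash
python3 -m crank '[{"xyz":[0,0,0],"yaw":0,"gripper":50},{"xyz":[0,0,0],"yaw":0,"gripper":62},{"xyz":[0,0,0],"yaw":0,"gripper":62},{"xyz":[0,0,0],"yaw":0,"gripper":62},{"xyz":[0,0,0],"yaw":0,"gripper":62},{"xyz":[0,0,0],"yaw":0,"gripper":62},{"xyz":[0,0,0],"yaw":0,"gripper":62}]'
python3 -m crank '[{"xyz":[0,0,-0.4],"yaw":0,"gripper":62},{"xyz":[0,0,-0.8],"yaw":0,"gripper":62},{"xyz":[0,0,-0.9],"yaw":0,"gripper":62},{"xyz":[0,0,-0.7],"yaw":0,"gripper":62},{"xyz":[0,0,-0.3],"yaw":0,"gripper":62},{"xyz":[0,0,0],"yaw":0,"gripper":62},{"xyz":[0,0,0],"yaw":0,"gripper":62}]'
python3 - <<'E'
from h import *
im,c,st=shot('w5')
m,cs=blob(im,(0,110,30),(12,255,255),300)
for k in cs[:4]:print(cv2.contourArea(k),cv2.fitEllipse(cv2.convexHull(k)))
print(proj(c,[[584.4,-39.2,z] for z in(110,121,132,138)]).round(1),st['tcp_pos'])
E
```

```text
time: 12.5
tcp_pos: [584.0, -39.4, 283.2]
tool_rot: [-180.0, -0.0, 105.0]
wrist_force: [0.2, 0.3, -0.4]
opening: 62.0
grip_force: 0.0
time: 13.2
tcp_pos: [583.6, -39.4, 406.0]
tool_rot: [-179.9, -0.0, 105.0]
wrist_force: [0.2, -0.4, -0.3]
opening: 62.1
grip_force: 0.0
22173.5 ((281.69195556640625, 177.0508575439453), (165.106689453125, 239.18157958984375), 116.78897857666016)
455.0 ((212.16722106933594, 237.95883178710938), (41.77359390258789, 48.5037727355957), 37.150299072265625)
390.0 ((449.0440673828125, 258.2392272949219), (17.7279109954834, 66.56433868408203), 21.178220748901367)
[[321.5 198.2]
 [321.5 202. ]
 [321.6 206. ]
 [321.6 208.4]] [583.60720408 -39.35324745 406.00377051]
```

```bash
python3 -m crank '[{"xyz":[0,0,0],"yaw":1,"gripper":62},{"xyz":[0,0,0],"yaw":1,"gripper":62},{"xyz":[0,0,0],"yaw":1,"gripper":62},{"xyz":[0,0,0],"yaw":1,"gripper":62},{"xyz":[0,0,0],"yaw":0.125,"gripper":62}]'
python3 -m crank '[{"xyz":[-0.6,-0.02,0],"yaw":0,"gripper":45},{"xyz":[-1,-0.02,0],"yaw":0,"gripper":45},{"xyz":[-1,-0.02,0],"yaw":0,"gripper":45},{"xyz":[-1,-0.02,0],"yaw":0,"gripper":45},{"xyz":[-1,-0.02,0],"yaw":0,"gripper":45},{"xyz":[-1,-0.02,0],"yaw":0,"gripper":45},{"xyz":[-0.9,-0.02,0],"yaw":0,"gripper":45},{"xyz":[-0.5,-0.02,0],"yaw":0,"gripper":45},{"xyz":[0,0,0],"yaw":0,"gripper":45},{"xyz":[0,0,0],"yaw":0,"gripper":45}]'
python3 - <<'E'
from h import *
im,c,st=shot('w6');print(st['tcp_pos'],st['tool_rot'])
a=cv2.resize(cv2.imread('pics/w5.png')[140:290,220:420],(400,300));b=np.zeros((300,240,3),np.uint8)
cv2.imwrite('pics/c6.png',np.vstack([np.hstack([a,cv2.resize(cv2.imread('pics/w5.png'),(240,300)) ])[:150*1+120],im[:330]]))
print(cv2.imread('pics/c6.png').shape)
E
```

```text
time: 13.75
tcp_pos: [583.4, -39.3, 404.9]
tool_rot: [-179.8, 0.0, 72.0]
wrist_force: [0.5, -0.9, 0.5]
opening: 62.2
grip_force: 0.0
time: 14.75
tcp_pos: [491.0, -303.7, 406.1]
tool_rot: [-179.9, -0.1, 72.0]
wrist_force: [-0.1, 1.0, -0.3]
opening: 45.3
grip_force: 0.0
[ 490.9904888  -303.71931277  406.10953827] [-1.79882977e+02 -7.43733372e-02  7.20280991e+01]
(600, 640, 3)
```

View pics/c6.png

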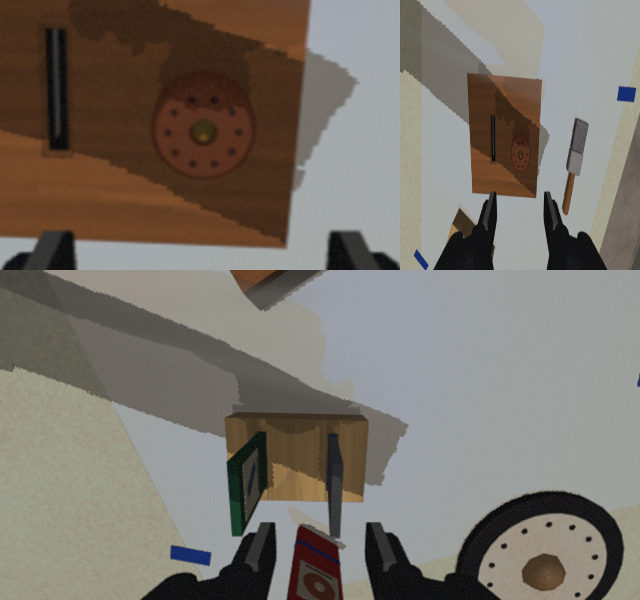

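The whorl lies on the collar with the pin through it. The grey panel is at w6 (334,163–267), green is at (248,163–265), and the red look-alike is at (317,255–330), outside the rack. I'll zoom on the grey panel's top edge.

```bash
python3 - <<'E'
from h import *
im=cv2.imread('pics/w6.png');st=bot.read_state();c=cam('wrist',st)
cr=cv2.resize(im[150:285,285:385],None,fx=4.4,fy=4.4,interpolation=cv2.INTER_NEAREST)
top=cv2.imread('pics/top0.png')[205:290,395:510];t=cv2.resize(top,None,fx=3,fy=3,interpolation=cv2.INTER_NEAREST)
o=np.zeros((594,440+345,3),np.uint8);o[:cr.shape[0],:440]=cr;o[:255,440:]=t
cv2.imwrite('pics/c7.png',o)
for r in range(160,272,8):print(r,[int(v) for v in im[r,322:350].astype(int).mean(1)])
E
```

```text
160 [61, 60, 61, 62, 57, 51, 51, 50, 53, 49, 53, 60, 68, 67, 68, 65, 67, 69, 75, 74, 75, 72, 73, 74, 77, 81, 76, 79]
168 [59, 61, 61, 61, 58, 45, 34, 32, 37, 34, 34, 38, 33, 31, 36, 41, 54, 71, 75, 76, 74, 73, 75, 74, 75, 80, 76, 79]
176 [62, 61, 59, 60, 57, 48, 28, 31, 29, 32, 32, 34, 36, 35, 35, 33, 41, 60, 75, 76, 71, 76, 74, 78, 77, 77, 80, 76]
184 [58, 61, 60, 60, 49, 44, 25, 30, 26, 35, 32, 34, 35, 32, 32, 37, 31, 38, 48, 62, 75, 75, 74, 77, 79, 76, 77, 76]
192 [57, 59, 60, 56, 49, 39, 31, 31, 30, 27, 40, 31, 33, 30, 35, 34, 37, 36, 34, 33, 45, 64, 77, 77, 77, 77, 78, 78]
200 [62, 61, 58, 55, 47, 31, 31, 32, 31, 33, 38, 41, 42, 43, 43, 40, 41, 43, 42, 38, 47, 60, 77, 80, 79, 78, 76, 75]
208 [57, 62, 59, 60, 44, 30, 30, 34, 30, 42, 52, 61, 56, 60, 61, 58, 57, 52, 40, 38, 47, 69, 79, 77, 78, 77, 74, 75]
216 [120, 123, 115, 87, 48, 43, 33, 28, 27, 45, 57, 59, 59, 59, 58, 55, 56, 57, 56, 60, 64, 76, 77, 78, 78, 76, 77, 75]
224 [122, 122, 107, 92, 110, 95, 40, 27, 36, 47, 58, 58, 58, 56, 55, 59, 61, 57, 58, 69, 102, 122, 124, 123, 122, 123, 120, 123]
232 [159, 159, 160, 156, 158, 140, 70, 33, 36, 47, 54, 55, 55, 56, 58, 55, 57, 54, 57, 92, 139, 153, 153, 152, 147, 141, 147, 146]
240 [160, 159, 160, 159, 159, 151, 113, 48, 38, 51, 57, 56, 54, 57, 56, 56, 53, 55, 67, 116, 160, 161, 159, 160, 161, 161, 161, 161]
248 [160, 161, 158, 161, 161, 161, 142, 60, 44, 54, 58, 58, 56, 54, 58, 57, 53, 56, 84, 134, 159, 160, 161, 160, 158, 159, 159, 158]
256 [151, 149, 149, 151, 152, 159, 144, 91, 49, 55, 54, 54, 55, 54, 53, 54, 55, 59, 109, 160, 160, 159, 159, 158, 159, 159, 160, 160]
264 [79, 81, 78, 87, 99, 113, 143, 131, 61, 52, 56, 54, 52, 53, 52, 51, 54, 67, 118, 160, 160, 161, 160, 159, 158, 157, 159, 160]
```

View pics/c7.png

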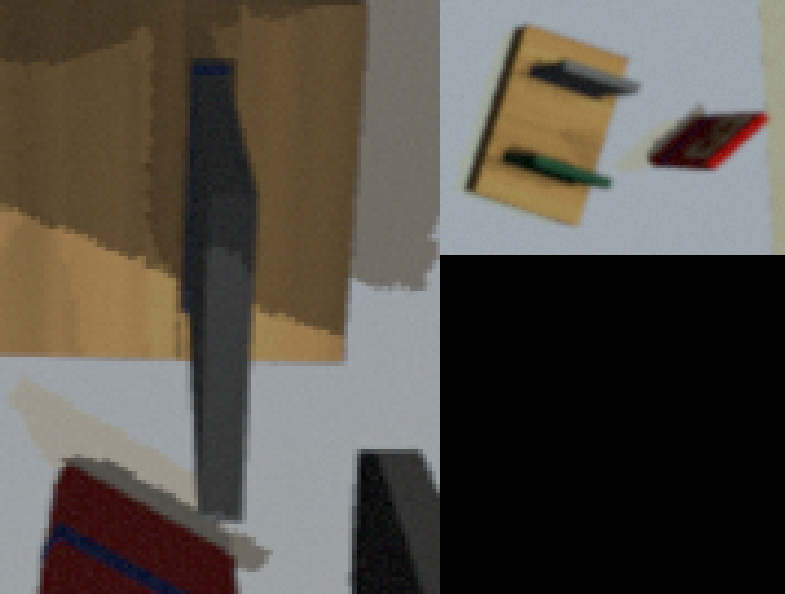

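The grey panel's top face has its far corners at about (331,193) and (343,193), and its near corners at (330,268) and (340,268). The red panel's top edge is well to the -y side.

```bash
python3 - <<'E'
from h import *
st=bot.read_state();c=cam('wrist',st)
P=onz(c,[(331.2,192.8),(343,192.8),(339.9,267.8),(329.9,267.8)],160)
print(P.round(1).tolist())
L=[totool(st,p).round(1).tolist() for p in P];print(L,np.mean(L,0).round(1))
d=(P[0]+P[1]-P[2]-P[3])[:2]/2;print(np.hypot(*d),np.degrees(np.arctan2(-d[0],d[1])),'panel yaw')
print(st['tool_rot'],'red',onz(cam('top'),[(504,243),(486,261)],150).round(0).tolist())
print([totool(st,p).round(0).tolist() for p in onz(cam('top'),[(504,243),(486,261)],150)])
E
```

```text
[[503.9, -287.1, 160.0], [512.0, -289.7, 160.0], [492.4, -346.9, 160.0], [485.1, -344.5, 160.0]]
[[18.9, 7.6, 246.3], [18.9, 16.0, 246.3], [-41.6, 15.0, 246.2], [-41.6, 7.3, 246.3]] [-11.4  11.5 246.3]
60.43229030831965 -18.538940433445486 panel yaw
[-1.79900064e+02 -6.71007911e-02  7.20741504e+01] red [[464.0, -450.0, 150.0], [423.0, -405.0, 150.0]]
[[-148.0, 20.0, 256.0], [-118.0, -33.0, 256.0]]
```

```bash
python3 -m crank '[{"xyz":[-0.285,0.2875,0],"yaw":0.06,"gripper":45},{"xyz":[0,0,0.4],"yaw":0,"gripper":45},{"xyz":[0,0,0.7],"yaw":0,"gripper":45},{"xyz":[0,0,0.7],"yaw":0,"gripper":45},{"xyz":[0,0,0.5],"yaw":0,"gripper":45},{"xyz":[0,0,0.25],"yaw":0,"gripper":45},{"xyz":[0,0,0.1],"yaw":0,"gripper":45},{"xyz":[0,0,0],"yaw":0,"gripper":45},{"xyz":[0,0,0],"yaw":0,"gripper":45}]'
python3 -m crank '[{"xyz":[0,0,0],"yaw":0,"gripper":25},{"xyz":[0,0,0],"yaw":0,"gripper":12},{"xyz":[0,0,0],"yaw":0,"gripper":3},{"xyz":[0,0,0],"yaw":0,"gripper":3},{"xyz":[0,0,0],"yaw":0,"gripper":3},{"xyz":[0,0,0],"yaw":0,"gripper":3},{"xyz":[0,0,0],"yaw":0,"gripper":3}]' 50
python3 -c "
from h import *
print(bot.read_state())"
```

```text
time: 15.7
tcp_pos: [499.4, -318.2, 302.6]
tool_rot: [179.9, 0.0, 71.6]
wrist_force: [-0.8, -0.5, -0.7]
opening: 45.0
grip_force: 0.0
time: 16.4
tcp_pos: [499.0, -318.4, 302.2]
tool_rot: [179.9, 0.0, 71.5]
wrist_force: [-1.7, 1.7, 5.9]
opening: 7.0
grip_force: 49.6
{'time': 16.4, 'joints': array([-3.87938497e+01,  1.66027160e+01, -1.34363496e+01,  5.98789426e+01,
       -1.26549837e-02,  6.96940145e+01]), 'qvel': array([-0.01573088, -0.04569517,  0.00485772, -0.12379874,  0.01710631,
       -0.03932708]), 'tau': array([ 1.41471089e-01, -3.96260083e+01,  2.51486045e+01, -3.52602415e-01,
        1.32677802e-01, -2.91639306e-03]), 'tcp_pos': array([ 499.0337034 , -318.4231813 ,  302.19495373]), 'tool_rot': array([1.79927495e+02, 4.03224288e-02, 7.15121012e+01]), 'wrist_force': array([-1.74926326,  1.70863865,  5.91119463]), 'wrist_torque': array([ 0.06494423,  0.28440869, -0.01067132]), 'grip_force': 49.62630093097687, 'opening': 7.03499340155659}
```

```bash
python3 -m crank '[{"xyz":[0,0,-0.1],"yaw":0,"gripper":3},{"xyz":[0,0,-0.2],"yaw":0,"gripper":3},{"xyz":[0,0,-0.4],"yaw":0,"gripper":3},{"xyz":[0,0,-0.5],"yaw":0,"gripper":3},{"xyz":[0,0,-0.5],"yaw":0,"gripper":3},{"xyz":[0,0,-0.5],"yaw":0,"gripper":3},{"xyz":[0,0,-0.4],"yaw":0,"gripper":3},{"xyz":[0,0,-0.3],"yaw":0,"gripper":3},{"xyz":[0,0,-0.1],"yaw":0,"gripper":3},{"xyz":[0,0,0],"yaw":0,"gripper":3}]'
python3 -m crank '[{"xyz":[0,0,0],"yaw":-0.6,"gripper":3},{"xyz":[0,0,0],"yaw":-0.8,"gripper":3},{"xyz":[0,0,0],"yaw":-0.8,"gripper":3},{"xyz":[0,0,0],"yaw":-0.8,"gripper":3},{"xyz":[0,0,0],"yaw":-0.6,"gripper":3},{"xyz":[0,0,0],"yaw":-0.3,"gripper":3},{"xyz":[0,0,0],"yaw":0,"gripper":3}]'
python3 -c "
from h import *
st=bot.read_state();print(totool(st,[514.6,-54.3,80]),st['tool_rot'])"
```

```text
time: 17.4
tcp_pos: [498.8, -318.2, 421.6]
tool_rot: [180.0, 0.0, 71.5]
wrist_force: [0.1, 0.5, -1.2]
opening: 7.1
grip_force: 48.7
time: 18.1
tcp_pos: [498.5, -317.9, 419.8]
tool_rot: [-179.9, -0.1, 102.7]
wrist_force: [0.3, 0.1, -1.8]
opening: 7.2
grip_force: 48.7
[252.85483731  74.26092913 340.24605531] [-1.79909758e+02 -1.18977086e-01  1.02712209e+02]
```

```bash
python3 -m crank '[{"xyz":[0.4,0.17,0],"yaw":0,"gripper":3},{"xyz":[0.7,0.3,0],"yaw":0,"gripper":3},{"xyz":[0.8,0.35,0],"yaw":0,"gripper":3},{"xyz":[0.8,0.35,0.1],"yaw":0,"gripper":3},{"xyz":[0.8,0.35,0.2],"yaw":0,"gripper":3},{"xyz":[0.5,0.2,0.3],"yaw":0,"gripper":3},{"xyz":[0.33,0.137,0.2],"yaw":0,"gripper":3},{"xyz":[0,0,0],"yaw":0,"gripper":3},{"xyz":[0,0,0],"yaw":0,"gripper":3},{"xyz":[0,0,0],"yaw":0,"gripper":3}]'
python3 - <<'E'
from h import *
im,c,st=shot('w7');print(st['tcp_pos'],st['tool_rot'])
e=proj(c,[514.6,-54.3,80])[0];print(e)
x0,y0=int(e[0])-25,max(0,int(e[1])-55)
w=im[y0:y0+110,x0:x0+50].astype(int)
m=(w[...,2]-w[...,0]<18).astype(np.uint8)
k=max(cv2.findContours(m,0,2)[0],key=cv2.contourArea)+[x0,y0];b=cv2.boxPoints(cv2.minAreaRect(k));print(b.round(1).tolist())
P=onz(c,b,80);print(P[:,:2].round(1).tolist(),P.mean(0).round(2),totool(st,P.mean(0)).round(2))
# panel narrow edge per row
for r in range(150,330,12):
    print(r,' '.join('%d,%d,%d'%tuple(im[r,x]) for x in range(304,338,2)))
cv2.imwrite('pics/c8.png',cv2.resize(im[60:330,220:420],None,fx=2.2,fy=2.2))
E
```

```text
time: 19.1
tcp_pos: [533.3, -133.7, 389.9]
tool_rot: [180.0, 0.1, 102.6]
wrist_force: [0.1, 0.1, 0.0]
opening: 7.3
grip_force: 48.7
[ 533.3225486  -133.68672032  389.85539911] [1.79959171e+02 5.50778516e-02 1.02649175e+02]
[318.80906313 100.64624969]
[[313.0, 138.0], [313.0, 117.0], [323.0, 117.0], [323.0, 138.0]]
[[516.4, -85.8], [512.6, -68.4], [521.0, -66.6], [525.0, -83.9]] [518.77 -76.17  80.  ] [ 59.6   -1.82 309.8 ]
150 27,37,56 23,38,55 27,38,57 26,38,57 26,38,57 19,35,57 17,31,56 18,31,54 18,34,55 28,41,60 14,31,52 22,38,58 18,34,54 27,40,58 18,35,57 22,35,54 26,40,59
162 24,36,55 8,32,51 22,35,60 23,39,58 27,40,61 24,39,57 22,34,57 25,38,59 30,42,61 27,44,60 20,39,58 25,38,60 25,39,58 20,37,59 27,40,61 27,38,58 24,37,60
174 25,43,66 19,42,68 29,47,71 27,44,67 22,35,57 29,36,51 43,39,39 36,37,32 42,42,41 39,37,38 37,33,34 24,33,47 28,38,53 26,39,56 20,28,51 21,38,64 25,40,65
186 27,43,73 33,50,74 30,47,73 29,48,73 29,46,73 40,40,47 40,40,38 42,40,40 40,38,37 34,35,34 35,38,38 36,38,42 28,41,63 20,42,70 28,45,72 27,46,71 28,47,71
198 106,114,119 107,115,119 107,115,118 107,11
[... 1104 characters left out ...]
 47,44,44 44,46,44 40,38,40 45,43,44 35,36,33 35,37,36 52,52,54 56,55,56
282 53,54,55 53,54,53 16,12,19 20,16,20 42,45,44 46,47,44 41,40,40 47,46,44 43,42,41 42,43,41 42,44,44 45,44,44 47,46,44 20,20,17 25,21,18 53,51,52 53,55,56
294 40,40,42 58,60,59 23,24,24 25,23,23 40,39,40 40,40,41 43,44,42 45,46,45 45,43,41 47,47,44 45,45,42 44,44,43 48,44,45 22,16,20 17,22,19 53,55,53 55,55,55
306 15,16,14 17,17,17 18,17,15 22,21,22 39,39,37 44,45,43 45,46,42 40,41,42 44,44,40 46,47,44 40,40,41 44,45,42 43,40,40 23,15,19 21,19,18 24,24,26 22,20,21
318 25,22,23 22,20,19 15,16,10 25,25,26 36,37,35 40,42,40 45,43,43 44,44,44 44,46,43 41,39,40 43,42,41 46,43,44 43,41,40 18,14,15 22,24,24 21,24,19 21,18,20
```

```bash
python3 - <<'E'
from h import *
im=cv2.imread('pics/w7.png');st=bot.read_state();c=cam('wrist',st)
for r in list(range(52,150,8)):print(r,' '.join('%d,%d'%(im[r,x,0],im[r,x,2]) for x in range(306,334,2)))
print('col');
for x in(316,319):print(' '.join('%d:%d,%d'%(r,im[r,x,0],im[r,x,2]) for r in list(range(55,75))+list(range(128,148))))
for r in(168,170,172,174):print(r,totool(st,onz(c,[(320.5,r)],st['tcp_pos'][2]-290)[0]).round(1))
E
```

```text
52 42,109 41,111 41,111 43,108 37,105 43,107 39,105 39,105 34,104 37,104 40,107 38,105 37,106 38,105
60 36,105 37,96 28,83 34,87 36,86 31,86 31,85 33,88 36,91 36,92 32,87 37,96 38,106 32,105
68 43,107 38,102 34,88 22,67 31,53 26,54 27,52 28,53 24,51 35,71 30,92 37,104 41,109 37,109
76 39,105 40,103 40,93 34,75 34,55 29,56 36,61 33,58 38,60 33,76 35,93 36,101 40,106 36,105
84 42,108 32,98 37,88 36,76 22,52 29,55 32,58 39,62 40,62 34,74 37,89 40,105 39,107 41,107
92 43,103 41,99 33,86 28,77 27,54 24,53 29,54 39,61 32,56 29,73 34,89 33,99 45,106 37,104
100 42,105 38,101 37,88 38,81 24,50 29,52 29,52 31,55 36,57 34,78 32,90 38,104 40,108 40,106
108 39,106 39,101 40,91 31,77 19,48 31,49 28,50 34,54 26,47 33,75 37,90 39,104 36,106 34,103
116 35,99 37,98 32,84 38,80 22,45 21,46 32,52 30,52 34,54 34,73 32,82 37,101 41,102 35,98
124 42,109 42,106 36,89 31,75 25,38 19,42 29,42 35,47 32,48 32,73 30,91 43,110 41,107 37,105
132 24,61 31,61 23,58 26,54 15,26 24,30 24,34 19,27 28,36 34,75 35,94 42,107 40,109 38,107
140 30,56 26,55 29,54 12,50 24,53 27,53 22,52 12,49 27,52 38,86 32,84 35,99 35,98 35
[... 253 characters left out ...]
2:27,54 73:27,54 74:27,58 128:18,31 129:19,30 130:14,26 131:9,24 132:24,30 133:21,30 134:13,18 135:9,10 136:22,23 137:9,16 138:13,31 139:25,52 140:27,53 141:20,51 142:25,54 143:21,55 144:16,56 145:22,56 146:26,59 147:25,59
55:37,106 56:41,107 57:34,99 58:27,80 59:30,81 60:33,88 61:32,88 62:27,61 63:11,40 64:16,44 65:29,51 66:30,52 67:25,51 68:21,49 69:23,51 70:31,52 71:27,54 72:15,48 73:26,53 74:28,54 128:36,45 129:26,32 130:25,34 131:16,26 132:14,24 133:21,26 134:16,24 135:23,27 136:18,21 137:17,27 138:18,44 139:26,54 140:23,52 141:18,50 142:18,53 143:25,58 144:22,56 145:23,58 146:26,57 147:24,56
168 [ 28.1   0.4 290. ]
170 [ 26.4   0.4 290. ]
172 [ 24.6   0.4 290. ]
174 [ 22.9   0.4 290. ]
```

```bash
python3 - <<'E'
from h import *
im=cv2.imread('pics/w7.png');st=bot.read_state();c=cam('wrist',st)
print(' '.join('%d:%d'%(r,int(im[r,317:324,2].mean())-int(im[r,317:324,0].mean())) for r in range(160,182)))
for z in(77,80):print(totool(st,onz(c,[(318.3,99.9)],z)[0]).round(2),onz(c,[(318.3,99.9)],z)[0].round(2))
for r in (190,200,225,245,270):
    print(r,np.round(totool(st,onz(c,[(320.4,r)],st['tcp_pos'][2]-250)[0]),1))
w6=[499.0,-318.4];Ry=Ro.from_euler('xyz',[180,0,71.5],degrees=True).as_matrix();print(Ry.T@np.array([498.35-499.0,-317.05+318.4,0]))
E
```

```text
160:35 161:35 162:34 163:35 164:35 165:33 166:21 167:0 168:-4 169:-3 170:-3 171:-1 172:-2 173:-1 174:-1 175:-12 176:-33 177:-34 178:-35 179:-3 180:-2 181:-2
[ 82.48  -1.55 312.87] [514.12 -53.91  77.  ]
[ 82.46  -1.54 309.87] [514.14 -53.93  80.  ]
190 [2.0e+01 2.0e-01 2.5e+02]
200 [1.24e+01 2.00e-01 2.50e+02]
225 [ -7.3   0.3 250. ]
245 [-23.9   0.3 250. ]
270 [-45.6   0.3 250. ]
[ 1.07398891e+00 -1.04477166e+00 -1.27947627e-16]
```

```bash
python3 - <<'E'
from h import *
im=cv2.imread('pics/w7.png').astype(float);st=bot.read_state();c=cam('wrist',st)
print(' '.join('%d:%.1f'%(r,im[r,314:328].mean()) for r in range(226,252)))
print(' '.join('%d:%.1f'%(r,im[r,314:328].mean()) for r in range(320,350)))
print(' '.join('%d:%.0f'%(r,im[r,317:324,2].mean()-im[r,317:324,0].mean()) for r in range(173,182)))
# expected rows for upright panel with front edge at tool x=X, foot depth D
R=Ro.from_euler('xyz',st['tool_rot'],degrees=True).as_matrix()
for X in(29,30,31):
  for D in(290,292):
    print(X,D,proj(c,[R@np.array([X,0.2,D-h])+st['tcp_pos'] for h in(0,4,40,45,150)])[:,1].round(1), proj(c,[R@np.array([X-60,0.2,D-150])+st['tcp_pos']])[:,1].round(1))
E
```

```text
226:36.7 227:37.6 228:38.4 229:37.4 230:36.6 231:38.1 232:37.7 233:36.6 234:36.4 235:37.9 236:37.8 237:37.0 238:36.9 239:39.9 240:44.1 241:44.0 242:44.2 243:43.1 244:43.9 245:43.5 246:43.6 247:43.6 248:43.5 249:43.6 250:43.7 251:43.6
320:43.5 321:43.3 322:44.0 323:43.8 324:43.4 325:43.4 326:44.4 327:43.6 328:44.6 329:43.2 330:43.5 331:43.1 332:43.3 333:43.9 334:43.8 335:46.8 336:52.2 337:54.2 338:55.6 339:55.3 340:55.2 341:55.1 342:54.7 343:55.2 344:54.1 345:54.3 346:55.5 347:55.1 348:55.1 349:55.6
173:-2 174:-2 175:-12 176:-32 177:-34 178:-35 179:-3 180:-2 181:-2
29 290 [166.9 167.8 177.9 179.5 244.2] [367.5]
29 292 [166.4 167.4 177.2 178.9 241.9] [363.9]
30 290 [165.7 166.6 176.5 178.1 241.8] [365.7]
30 292 [165.3 166.2 175.9 177.5 239.6] [362.1]
31 290 [164.5 165.4 175.1 176.7 239.4] [363.9]
31 292 [164.1 165.  174.5 176.1 237.2] [360.4]
```

```bash
python3 -m crank '[{"xyz":[0.3,-0.049,0],"yaw":0,"gripper":3},{"xyz":[0.6,0,0],"yaw":0,"gripper":3},{"xyz":[0.6,0,0],"yaw":0,"gripper":3},{"xyz":[0.4,0,0],"yaw":0,"gripper":3},{"xyz":[0.15,0,0.1],"yaw":0,"gripper":3},{"xyz":[0,0,0.1],"yaw":0,"gripper":3},{"xyz":[0,0,0],"yaw":0,"gripper":3},{"xyz":[0,0,0],"yaw":0,"gripper":3},{"xyz":[0,0,0],"yaw":0,"gripper":3},{"xyz":[0,0,0],"yaw":0,"gripper":3}]'
cat > pos.py <<'E'
from h import *
S=[bot.read_state()]
for i in range(4): bot.capture('wrist');S.append(bot.read_state())
p=np.mean([s['tcp_pos'] for s in S],0);R=Ro.from_euler('xyz',[180,0,102.7],degrees=True).as_matrix()
print(p.round(2),(R.T@(np.array([513.83,-54.40,332])-p)).round(2),np.mean([s['wrist_force'] for s in S],0).round(1),np.mean([s['wrist_torque'] for s in S],0).round(2),S[-1]['tool_rot'].round(1))
E
python3 pos.py
```

```text
time: 20.15
tcp_pos: [513.4, -53.7, 381.4]
tool_rot: [180.0, 0.0, 102.7]
wrist_force: [0.3, 0.7, -0.6]
opening: 7.2
grip_force: 48.7
[513.29 -53.57 381.38] [-0.93  0.34 49.38] [ 0.3 -0.3 -1.1] [ 0. -0.  0.] [180.    0.  102.7]
```

```bash
python3 -m crank '[{"xyz":[-0.023,0.0085,0],"yaw":0,"gripper":3},{"xyz":[0,0,0.1],"yaw":0,"gripper":3},{"xyz":[0,0,0.1],"yaw":0,"gripper":3},{"xyz":[0,0,0.05],"yaw":0,"gripper":3},{"xyz":[0,0,0.05],"yaw":0,"gripper":3},{"xyz":[0,0,0.05],"yaw":0,"gripper":3},{"xyz":[0,0,0],"yaw":0,"gripper":3},{"xyz":[0,0,0],"yaw":0,"gripper":3}]'; python3 pos.py
```

```text
time: 21.15
tcp_pos: [513.7, -54.1, 367.3]
tool_rot: [180.0, -0.0, 102.7]
wrist_force: [0.9, -0.5, -0.8]
opening: 7.0
grip_force: 48.7
[513.74 -54.08 367.43] [-3.300e-01  2.000e-02  3.543e+01] [ 0.4 -0.  -0.5] [ 0.02 -0.    0.  ] [180.    0.  102.7]
```

```bash
python3 -m crank '[{"xyz":[0,0,0.05],"yaw":0,"gripper":3},{"xyz":[0,0,0.05],"yaw":0,"gripper":3},{"xyz":[0,0,0.05],"yaw":0,"gripper":3},{"xyz":[0,0,0.05],"yaw":0,"gripper":3},{"xyz":[0,0,0.05],"yaw":0,"gripper":3},{"xyz":[0,0,0],"yaw":0,"gripper":3},{"xyz":[0,0,0],"yaw":0,"gripper":3}]'; python3 pos.py
```

```text
time: 22.05
tcp_pos: [513.6, -54.0, 357.2]
tool_rot: [-180.0, -0.0, 102.7]
wrist_force: [0.1, -1.1, -1.3]
opening: 7.5
grip_force: 48.7
[513.71 -54.08 357.36] [-0.34  0.04 25.36] [ 0.  -0.4 -0.9] [-0.01  0.01 -0.  ] [180.    0.  102.7]
```

It is in the throat with no contact. I lower the remaining 25 mm or so.

```bash
python3 -m crank '[{"xyz":[0,0,0.1],"yaw":0,"gripper":3},{"xyz":[0,0,0.1],"yaw":0,"gripper":3},{"xyz":[0,0,0.1],"yaw":0,"gripper":3},{"xyz":[0,0,0.1],"yaw":0,"gripper":3},{"xyz":[0,0,0.1],"yaw":0,"gripper":3},{"xyz":[0,0,0.08],"yaw":0,"gripper":3},{"xyz":[0,0,0.04],"yaw":0,"gripper":3},{"xyz":[0,0,0],"yaw":0,"gripper":3},{"xyz":[0,0,0],"yaw":0,"gripper":3},{"xyz":[0,0,0],"yaw":0,"gripper":3}]'; python3 pos.py
python3 - <<'E'
from h import *
im,c,st=shot('w9');R=Ro.from_euler('xyz',st['tool_rot'],degrees=True).as_matrix()
print(' '.join('%d:%.0f'%(r,im[r,317:324,2].mean()-im[r,317:324,0].astype(float).mean()) for r in range(158,190)))
print(proj(c,[R@np.array([30.3,0.2,292-h])+st['tcp_pos'] for h in(40,45,150)])[:,1].round(1))
cv2.imwrite('pics/s9.png',bot.capture('scene')[...,::-1])
E
```

```text
time: 23.25
tcp_pos: [513.8, -54.1, 332.7]
tool_rot: [180.0, 0.0, 102.7]
wrist_force: [0.0, -0.3, -1.7]
opening: 7.1
grip_force: 48.7
[513.78 -54.09 332.72] [-0.31 -0.02  0.72] [ 0.2 -0.3 -1.3] [0.   0.   0.02] [180.    0.  102.7]
158:68 159:65 160:67 161:66 162:45 163:42 164:40 165:40 166:37 167:36 168:37 169:39 170:40 171:38 172:35 173:36 174:29 175:-10 176:-37 177:-40 178:-37 179:-4 180:-0 181:-3 182:-1 183:-2 184:-3 185:-2 186:-2 187:-1 188:-2 189:-1
[175.5 177.1 238.9]
```

```bash
python3 -c "
from cell import bot
print(bot.job_done())"
```

```text
the job is handed in; nothing more can be done
None
```

Job handed in at about 23.5 s with no verdict returned: the whorl was let go on the collar, and the grey panel is held upright in the slot, picture towards the whorl, tape edge an estimated 1 mm above the plinth top and no contact force measured.

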